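# Show a learner the next grit and glass, and start the grinding timer

### The job

Brief the learner at the mirror-grinding bench by pointing: hold the fingertips a few centimetres above the middle of the lid of the middle-sized grit jar for at least one second, then likewise above the middle of the glass blank on the grinding stand for at least one second, then press the bench timer's button right down, let it come up again and move clear. Do not touch the jars, the glass, the stand or the brush, and do not point at (or pass low over) the other two jars or the spare glass lying on the bench.

Things in the scene. Friction and masses are not known exactly. Their poses are not given: they have to be found in the camera images.
- jar_small: smallest of three loose upright white plastic jars with flat grey screw lids: 55 mm tall, lid 52 mm across. Origin: centre of its underside, z up. Not to be pointed at or touched. The three jars stand in any order of places
- jar_middle: middle-sized jar, the grit to use next: same look, 80 mm tall, lid 66 mm across. Origin: centre of its underside, z up, so the middle of the lid's top is 80 mm above it. Point at it from above, untouched
- jar_large: largest jar: same look, 105 mm tall, lid 80 mm across. Origin: centre of its underside, z up. Not to be pointed at or touched
- stand: fixed grinding stand: steel foot and post with a round plywood top 210 mm across, its upper face 70 mm above the bench; three wooden cleats 12 mm high stand on it round the blank. Origin: centre of the foot's underside, on the bench. Not to be touched
- blank: pale green glass disc lying loose on the stand's top between the cleats, 150 mm across and 25 mm thick. Origin: centre of its underside, so the middle of its upper face is 25 mm above it (95 mm above the bench). Point at it from above, untouched
- spare: spare pale green glass disc lying flat on the bench, 110 mm across and 20 mm thick. Origin: centre of its underside. Not to be pointed at or touched
- brush: loose brush lying on the bench beyond the jars, along its own x, about 200 mm long, 42 mm wide and 20 mm high. Origin: midway along it, on its underside. Not to be touched
- timer: fixed grey bench timer, case 80 mm (x) by 110 mm (y) by 40 mm high, with a small dial on its front; a round push button sits in the middle of its top. Origin: centre of the case's underside, on the bench
- button_top (a point): centre of the top face of the timer's white push button (34 mm across, in a black housing), facing up; it goes down with the button
- button (a joint): travel of the timer's button in m: 0 when up, 0.006 right down; a spring brings it back; right down takes 5 N
Not all that is in view belongs to the job. Leave any blue look-alike of the timer alone.

How it is judged (in metres and radians):
On the way, in this order (a step that is already met when the one before it is completed fails the run):
1. the fingertips point at the middle-sized jar's lid from just above it for a second (horizontal distance between the grasp point and jar_middle below 0.025 m and z of the grasp point in the frame of jar_middle between 0.098 and 0.155 m), for 1 s.
2. the fingertips point at the middle of the glass blank on the stand from just above it for a second (horizontal distance between the grasp point and blank below 0.025 m and z of the grasp point in the frame of blank between 0.043 and 0.1 m), for 1 s.
3. the timer's button is pressed down (value of joint button above 0.0045 m), for 0.05 s.
At the end, for the whole second after the job is handed in: Button up again (within 1.5 mm); jars, glass and brush at rest within 8 mm of their starts, jars and glass level within 0.1 rad. Pointing: for 1 s the point between the finger pads (19 mm behind the tips) is within 25 mm sideways of the middle and 18 to 75 mm above the top (value of joint button below 0.0015 m and distance of each of jar_small, jar_middle, jar_large, blank, spare, brush from where it was at the start of the episode below 0.008 m and angle between each of jar_small, jar_middle, jar_large, blank, spare's own z axis and vertical below 0.1 rad and linear speed of each of jar_small, jar_middle, jar_large, blank, spare, brush below 0.02 m/s); the robot touches nothing.
It fails at once if the robot touches a jar, a glass disc, the stand or the brush (over 0.5 N) (contact force between any of the arm, the fingers and jar_small above 0.5 N or contact force between any of the arm, the fingers and jar_middle above 0.5 N or contact force between any of the arm, the fingers and jar_large above 0.5 N or contact force between any of the arm, the fingers and blank above 0.5 N or contact force between any of the arm, the fingers and spare above 0.5 N or contact force between any of the arm, the fingers and brush above 0.5 N or contact force between any of the arm, the fingers and stand above 0.5 N).
It fails at once if the fingertips point at, or pass low over the middle of, another jar or the spare glass (same zone as for pointing) ((horizontal distance between the grasp point and jar_small below 0.025 m and z of the grasp point in the frame of jar_small between 0.073 and 0.13 m) or (horizontal distance between the grasp point and jar_large below 0.025 m and z of the grasp point in the frame of jar_large between 0.123 and 0.18 m) or (horizontal distance between the grasp point and spare below 0.025 m and z of the grasp point in the frame of spare between 0.038 and 0.095 m)).
It fails at once if a jar, glass disc or the brush is lifted or pushed more than 8 mm (distance of any of jar_small, jar_middle, jar_large, blank, spare, brush from where it was at the start of the episode above 0.008 m).
It also fails if it takes over 54 s, if anything falls off the work surface, if the arm or the gripper's body presses on something with over 40 N, if the wrist force passes 120 N, or if a joint passes its speed limit or range.

### The arm

A 6-joint arm with a two-finger parallel gripper is mounted at the origin on the work surface. World frame = base frame: x ahead of the robot, y to its left, z up, the work surface at z = 0. Lengths are in mm, angles in rad, forces in N, time in s.
With the tool pointing down it reaches from about 350 to 775 mm from the base axis. Payload 7.3 kg.
Tool frame: the origin (TCP) lies between the finger pads; the fingertips stand 14 mm ahead of it and the grasp point (between the pads) lies 5 mm behind it; y points along the fingers, z is the direction in which the jaws open and shut, and the axes are right-handed (so a half turn about y gives the same grasp; the last joint's range is limited). The gripper opens to 92 mm and grips with 3 to 60 N. Pads are 19 mm wide; open, the fingers measure 130 mm over their backs; the gripper's body (75 mm by 190 mm) begins 47 mm behind the grasp point.
Start: joints at [-1.459, 0.342, 1.524, -0, 1.275, -0.146], TCP at [133.872, -507.663, 240.741] pointing down, gripper open.
Joint ranges: [-2.53, 2.53], [-0.77, 2.02], [0.04, 2.7], [-1, 4.14], [0.28, 2.66], [-3.11, 3.11]. Speed limits (rad/s): [2.57, 2.57, 3.14, 3.14, 3.14, 3.14].

### API

Orientations are given as [roll, pitch, yaw] about the fixed x, y, z axes, in that order (R = Rz(yaw) Ry(pitch) Rx(roll)).
In Python, from plant import bot, vision, order gives the robot as it stands.
- The arm moves only by the tool apply_moves, never from a script. Its argument "rows" is a list of rows, each a list of 3 entries, a list of its own where there are three numbers: the shift along the tool's x, y, z in cm, then the turn about the tool's y in rad, then the finger opening in cm, from 0 to 9.18. A call has 1 to 5 rows; each row is the pose to reach, as a shift and turn from the pose measured when the call began, along the tool's axes at that moment; what a row does not reach only later rows make up. A row lasts 1/8 s, in which the tool goes at most 62.5 mm and 10.7 degrees, less where a joint would pass 70% of its speed; a pose out of reach is approached as far as the arm can. A call with a gripper value outside its range is refused whole. The fingers move at their own pace and stop on an object; the grip force is fixed at half the most. Time passes only in rows, so rows that repeat a pose let the fingers close. It gives the time, the measured TCP pose, the force and the opening at its end, in the units of the state.
- bot.get_obs(): the state, without advancing time (a new reading comes with each control period).
- vision.capture(name): name is "scene" or "top"; returns the picture (420x560x3 uint8, red, green, blue); there is no depth.
- vision.camera_info(name): a dict with "mtx" (3x3 intrinsics, pixels), "distortion" ([k1, k2, p1, p2, k3] as OpenCV has them; the pictures are not rectified), "rvec" (rotation vector, rad) and "tvec" (3), from world to camera coordinates, as OpenCV has them. Camera axes: x right, y down, z forward; pixel columns grow to the right and rows downward; lengths in mm; the calibration is good to about 2 mm. A picture is of the moment at which its call begins. camera_info takes no time and is no camera call.
- order.close_job(): hands the job in, once; it reports no verdict.
The state is a dict: "time": time; "joint_positions": joint angles; "dq": joint speeds; "tau": joint torques, N m; "tool_pos": TCP position; "tcp_rot": TCP orientation; "contact_force": force on the tool from outside, world axes, zero at the start; "moment": the same for the moment, N m; "grip_width": finger opening in mm.
Only numpy, scipy, OpenCV 4.12 (cv2) and the standard library are available. Lean on these libraries where they do the work, as an engineer would, in place of code of your own. Each camera call takes 0.05 s, during which the arm holds its last target.

## Working session

There is one attempt and no reset: what is moved stays moved. The work goes in short steps, Python scripts to look and compute and a tool call to move; the robot and the scene stay as the last step left them, time stands still between calls to the robot, and variables do not carry over. Pictures are saved under pics/ and viewed, and the job is handed in when it is done.

Besides the shell and the picture viewer there is one more tool, called after "Emit:" as name(argument=value, ...) on one line, values as JSON. apply_moves: Moves the arm, as the interface text tells. Its arguments: {"type":"object","properties":{"rows":{"type":"array","items":{"type":"array"}}},"required":["rows"]}

```bash
mkdir -p pics; ls
python3 - <<'E'
from plant import bot, vision, order
import cv2,json
o=bot.get_obs()
for k,v in o.items(): print(k,v)
for n in ("scene","top"):
    im=vision.capture(n); cv2.imwrite(f"pics/{n}0.png",im[...,::-1]); print(n,vision.camera_info(n))
E
```

```text
pics
time 0.0
joint_positions [-1.45903707e+00  3.42703505e-01  1.52500581e+00  1.88148681e-05
  1.27541537e+00 -1.45981902e-01]
dq [-1.16569581e-03  7.51002893e-04  9.42785367e-04  1.06778469e-03
  6.83250817e-05 -2.87587636e-04]
tau [-3.66559207e-04 -4.31246674e+01 -2.44221514e+01  7.17030955e-02
  5.60436992e-02 -9.59831391e-05]
tool_pos [ 133.81350111 -507.26147124  240.05884211]
tcp_rot [-1.57230945e+00  2.40655964e-04 -2.88385717e+00]
contact_force [ 0.50409776 -0.00970592  0.01784986]
moment [-0.00560246 -0.01331484 -0.01840859]
grip_width 91.46083705391902
scene {'mtx': array([[409.59627492,   0.        , 285.27531002],
       [  0.        , 409.59627492, 218.65783479],
       [  0.        ,   0.        ,   1.        ]]), 'distortion': array([-0.09557627,  0.        ,  0.        ,  0.        ,  0.        ]), 'rvec': array([ 1.00246883,  2.34061597, -1.16451784]), 'tvec': array([ 411.68748862, -166.8787882 , 1401.44824514])}
top {'mtx': array([[525.90536432,   0.        , 285.55886142],
       [  0.        , 525.90536432, 208.6728673 ],
       [  0.        ,   0.        ,   1.        ]]), 'distortion': array([-0.1985522,  0.       ,  0.       ,  0.       ,  0.       ]), 'rvec': array([ 2.1505759 , -2.20212191,  0.11387898]), 'tvec': array([ -46.60583555,  549.72180567, 1539.79623218])}
```

View pics/scene0.png

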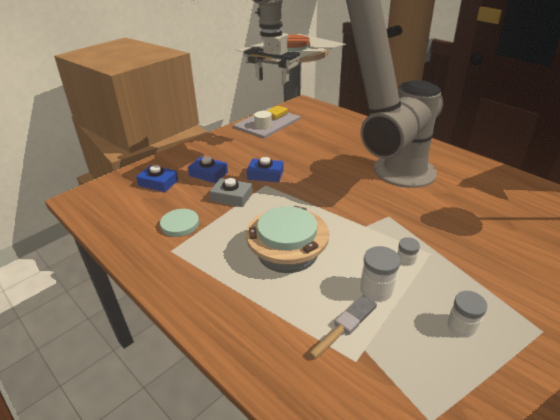

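View pics/top0.png

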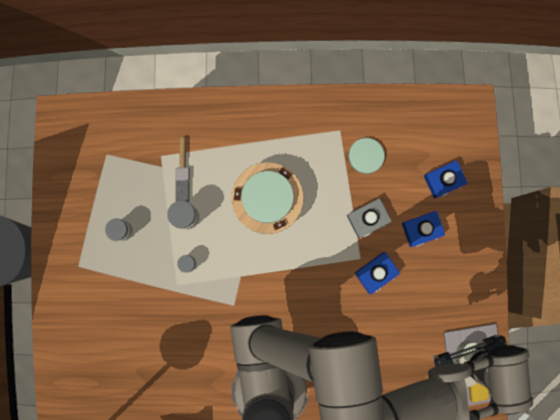

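The top view shows three jars near (182,214), (118,229) and (187,263), and the blank at (267,196). The spare is at (367,155) and the grey timer at (370,217). Three blue look-alike timers are at (445,178), (424,229) and (378,272). I'll enlarge this area to get exact pixels.

Run:
```python
import cv2,numpy as np
im=cv2.imread('pics/top0.png')
def crop(x0,y0,w,h,s,n,im=im):
    c=cv2.resize(im[y0:y0+h,x0:x0+w],None,fx=s,fy=s,interpolation=cv2.INTER_CUBIC)
    for x in range((x0+9)//10*10,x0+w,10):
        cv2.putText(c,str(x),((x-x0)*s,10),0,.33,(0,0,255)); cv2.line(c,((x-x0)*s,12),((x-x0)*s,18),(0,0,255))
    for y in range((y0+9)//10*10,y0+h,10):
        cv2.putText(c,str(y),(0,(y-y0)*s+4),0,.33,(0,0,255)); cv2.line(c,(24,(y-y0)*s),(30,(y-y0)*s),(0,0,255))
    cv2.imwrite(n,c)
crop(95,190,130,90,6,'pics/c1.png')
crop(225,150,100,95,6,'pics/c2.png')
crop(340,130,130,95+70,3,'pics/c3.png')
crop(340,190,70,60,10,'pics/c4.png')
s=cv2.imread('pics/scene0.png'); crop(340,220,160,130,5,'pics/c5.png',s)
```

```text
(no output)
```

View pics/c1.png

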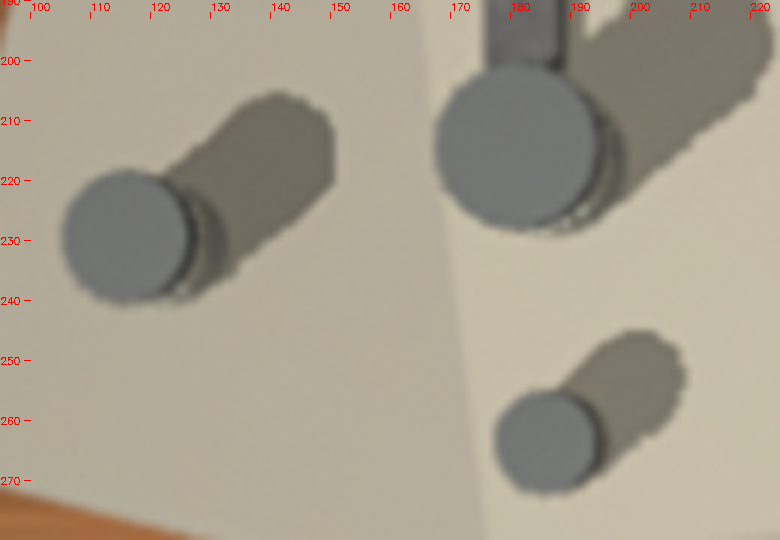

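View pics/c2.png

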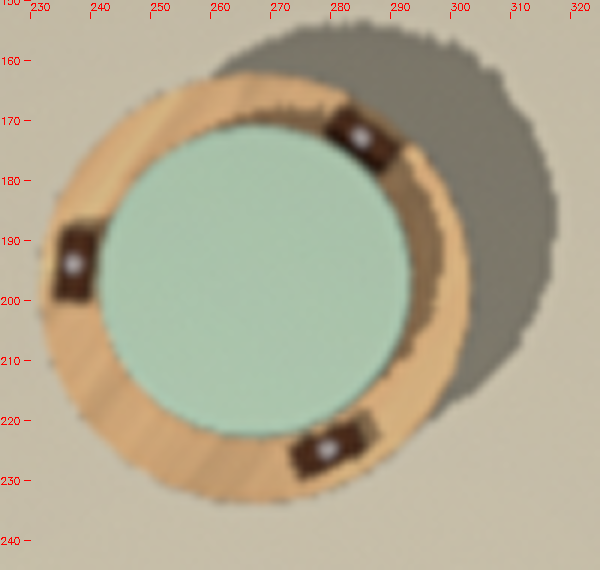

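View pics/c4.png

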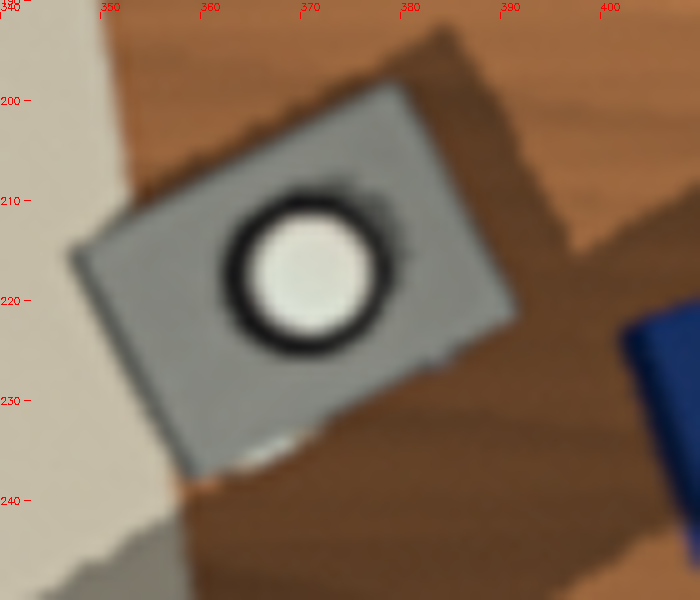

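View pics/c5.png

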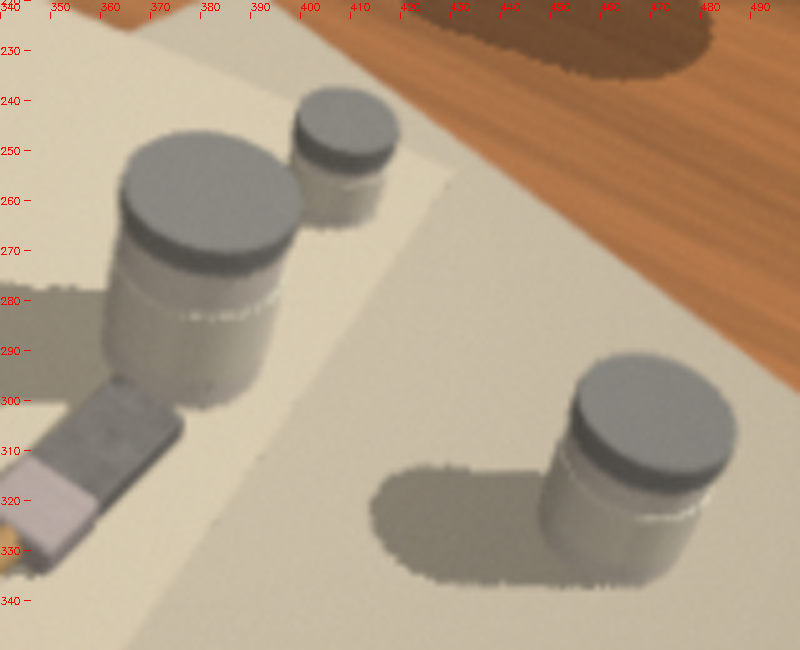

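In the close crop the right-hand lid in the scene view, near (116,229) in the top view, is about 22 px across. The other two are about 28 px (181,214) and 18 px (186,264), so it is the middle-sized jar. The timer to use is the grey one at (370,217); the blue ones are look-alikes. Next I'll measure positions.

```bash
cat > h.py <<'E'
import numpy as np,cv2
from plant import bot,vision,order
from scipy.spatial.transform import Rotation as R
def ray(n,uv):
    i=vision.camera_info(n); M,_=cv2.Rodrigues(i['rvec']); t=np.array(i['tvec'])
    p=cv2.undistortPoints(np.array([[uv]],float),i['mtx'],i['distortion'])[0,0]
    return -M.T@t, M.T@np.array([p[0],p[1],1.])
def at(n,uv,z):
    c,d=ray(n,uv); return c+d*(z-c[2])/d[2]
def tri(a,b):
    c1,d1=ray('top',a);c2,d2=ray('scene',b)
    s=np.linalg.lstsq(np.c_[d1,-d2],c2-c1,rcond=None)[0]
    p,q=c1+s[0]*d1,c2+s[1]*d2
    return (p+q)/2,np.linalg.norm(p-q)
def proj(n,P):
    i=vision.camera_info(n)
    return cv2.projectPoints(np.array([P],float),i['rvec'],i['tvec'],i['mtx'],i['distortion'])[0][0,0]
E
python3 - <<'E'
from h import *
im=cv2.imread('pics/scene0.png'); c=cv2.resize(im[165:210,200:270],None,fx=10,fy=10,interpolation=cv2.INTER_CUBIC); cv2.imwrite('pics/c6.png',c)
for nm,l,r,t,b,z in [('mid',(105.3,229.4),(127,229.4),(116.2,218),(116.2,240.8),80),('large',(167.3,214.5),(195.3,214.5),(181.3,200.3),(181.3,228.7),105),('small',(177.5,263.6),(195.3,263.6),(186.4,254.7),(186.4,272.5),55),('blank',(241.2,196.8),(293.5,196.8),(267.3,170.7),(267.3,223),95),('spare',(348.5,155),(385.5,155),(367,137),(367,173),20),
  ('button',(365,217),(376.6,217),(370.5,211),(370.5,223),50)]:
    P=[at('top',x,z) for x in (l,r,t,b)]
    print(nm,np.mean(P,0).round(1),np.linalg.norm(P[0]-P[1]).round(1),np.linalg.norm(P[2]-P[3]).round(1),'scene',proj('scene',np.mean(P,0)).round(1))
for nm,uv in [('b1',(449,178)),('b2',(427,228)),('b3',(379,273))]: print(nm,at('top',uv,50).round())
for uv in [(347,215),(380,197.5),(391,221),(358.5,237)]: print(at('top',uv,40).round(1))
for uv in [(183,137),(183,200)]: print('brush',at('top',uv,15).round(1))
o=bot.get_obs(); print(R.from_euler('xyz',o['tcp_rot']).as_matrix().round(3))
E
```

```text
mid [494.1 437.3  80. ] 66.2 66.7 scene [470.2 300.3]
large [531.3 238.1 105. ] 80.8 81.1 scene [381.7 256.2]
small [391.5 233.8  55. ] 52.6 51.9 scene [408.5 242.4]
blank [577.3  -7.7  95. ] 149.4 150.4 scene [287.3 222.5]
spare [ 707.6 -311.7   20. ] 114.0 111.8 scene [178.7 218.9]
button [ 515.7 -309.6   50. ] 34.6 35.5 scene [229.9 183.6]
b1 [ 628. -555.   50.]
b2 [ 479. -479.   50.]
b3 [ 350. -329.   50.]
[ 524.1 -240.8   40. ]
[ 574.1 -341.9   40. ]
[ 503.  -372.2   40. ]
[ 458.1 -272.8   40. ]
brush [778.  249.9  15. ]
brush [583.1 249.7  15. ]
[[-0.967 -0.     0.255]
 [-0.255  0.001 -0.967]
 [-0.    -1.    -0.001]]
```

View pics/c6.png

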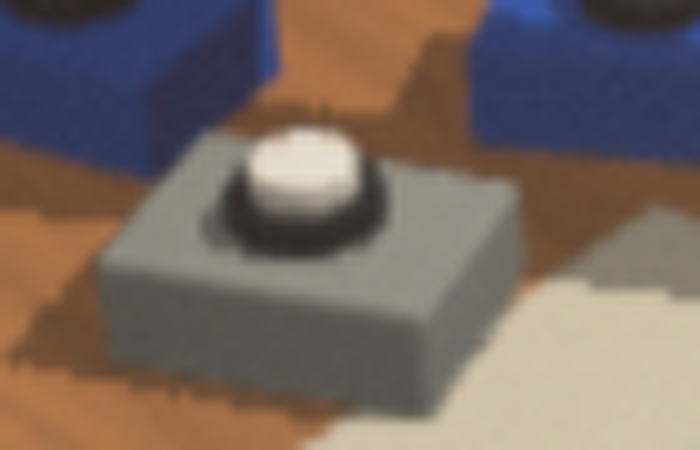

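```bash
cat > go.py <<'E'
import sys
from h import *
o=bot.get_obs(); M=R.from_euler('xyz',o['tcp_rot']).as_matrix()
print('t',round(o['time'],2),'tcp',o['tool_pos'].round(1) if hasattr(o['tool_pos'],'round') else o['tool_pos'],'grip',round(o['grip_width'],1),'q',np.round(o['joint_positions'],2),'down',M[:,1].round(3),'F',np.round(o['contact_force'],1))
for a in sys.argv[1:]:
    P=np.array(eval(a),float); d=(M.T@(P-np.array(o['tool_pos'])))/10
    print(P,'shift cm',d.round(2),'len',np.linalg.norm(d).round(1))
E
python3 go.py "(400,-330,250)" "(500,-50,250)"
python3 - <<'E'
from h import *
print(tri((370.5,217),(230.3,180.7)))
E
```

```text
t 0.1 tcp [ 133.8 -507.3  240.1] grip 92.0 q [-1.46  0.34  1.52 -0.    1.28 -0.15] down [-0.     0.001 -1.   ] F [ 0.6 -0.4 -1. ]
[ 400. -330.  250.] shift cm [-30.26  -0.97 -10.36] len 32.0
[500. -50. 250.] shift cm [-47.07  -0.93 -34.88] len 58.6
(array([ 514.84192612, -307.21688697,   61.02741447]), np.float64(0.10253641523109985))
```

Emit:
apply_moves(rows=[[[-4,0,-1.4],0,5],[[-10,-0.3,-3.5],0,2],[[-16,-0.5,-5.5],0,0],[[-22,-0.8,-7.5],0,0],[[-28,-1,-9.5],0,0]])

```text
time: 0.72
tool_pos: [378.8, -344.6, 250.1]
tcp_rot: [-1.572, 0.0, -2.884]
contact_force: [0.1, 0.5, -0.3]
grip_width: 46.5
```

```bash
python3 go.py "(400,-330,250)" "(500,-50,250)"
```

```text
t 0.72 tcp [ 378.8 -344.6  250.1] grip 46.5 q [-0.89  0.31  1.54  0.    1.29  0.42] down [-0.     0.001 -1.   ] F [ 0.1  0.5 -0.3]
[ 400. -330.  250.] shift cm [-2.42  0.01 -0.88] len 2.6
[500. -50. 250.] shift cm [-19.22   0.05 -25.41] len 31.9
```

Emit:
apply_moves(rows=[[[-3.5,0,-4.5],0,0],[[-7,0,-9.5],0,0],[[-11,0,-14.5],0,0],[[-15,0,-19.5],0,0],[[-18.5,0,-24.5],0,0]])

```text
time: 1.35
tool_pos: [495.2, -60.1, 250.3]
tcp_rot: [-1.572, -0.0, -2.884]
contact_force: [0.6, -1.0, -0.8]
grip_width: 0.9
```

```bash
python3 go.py "(494,437,250)"
```

```text
t 1.35 tcp [495.2 -60.1 250.3] grip 0.9 q [-0.28  0.29  1.58  0.    1.28  1.04] down [-0.001  0.001 -1.   ] F [ 0.6 -1.  -0.8]
[494. 437. 250.] shift cm [-12.54   0.1  -48.1 ] len 49.7
```

Emit:
apply_moves(rows=[[[-1.3,0,-5],0,0],[[-2.6,0,-10],0,0],[[-3.9,0,-15],0,0],[[-5.2,0,-20],0,0],[[-6.5,0,-25],0,0]])

```text
time: 1.98
tool_pos: [494.0, 199.8, 250.4]
tcp_rot: [-1.572, -0.001, -2.884]
contact_force: [0.4, 0.1, -0.2]
grip_width: 0.1
```

Emit:
apply_moves(rows=[[[-1.3,0,-5],0,0],[[-2.6,0,-10],0,0],[[-3.9,0,-15],0,0],[[-5.2,0,-20],0,0],[[-6,0,-22.5],0,0]])

```text
time: 2.6
tool_pos: [493.8, 435.2, 249.6]
tcp_rot: [-1.572, -0.002, -2.882]
contact_force: [-0.4, 0.5, 0.2]
grip_width: 0.8
```

```bash
python3 go.py "(494,437,250)" "(494,437,122)"
```

```text
t 2.6 tcp [493.8 435.2 249.6] grip 0.8 q [0.61 0.59 1.09 0.   1.46 1.92] down [-0.002  0.001 -1.   ] F [-0.4  0.5  0.2]
[494. 437. 250.] shift cm [-0.06 -0.04 -0.17] len 0.2
[494. 437. 122.] shift cm [-0.09 12.76 -0.15] len 12.8
```

Over the lid. I'll look at both views before coming down.

Run:
```python
from h import *
a=vision.capture('top');b=vision.capture('scene')
c=cv2.resize(a[170:290,60:220],None,fx=2.5,fy=2.5);d=cv2.resize(b[180:340,360:520],None,fx=2.5,fy=2.5)
o=np.zeros((400,800,3),np.uint8);o[:300,:400]=c;o[:,400:]=d
cv2.imwrite('pics/over.png',o[...,::-1])
```

```text
(no output)
```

View pics/over.png

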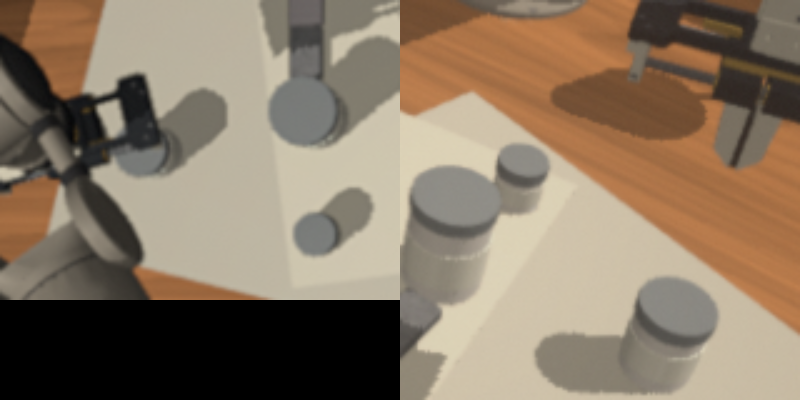

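The open view shows the middle jar at scene (630,313)/top (117,229), with closed fingertips well above it at about scene (496,246). I'll check that pixel against the TCP projection, then descend.

Run:
```python
from h import *
p=np.array(bot.get_obs()['tool_pos']); print(p, proj('scene',p-[0,0,14]))
```

```text
[493.81192654 435.19617632 249.19827482] [491.70918862 243.02534723]
```

Emit:
apply_moves(rows=[[[0,2.5,-0.2],0,0],[[0,5.5,-0.2],0,0],[[0,8.5,-0.2],0,0],[[0,11,-0.2],0,0],[[0,12.5,-0.2],0,0]])

```text
time: 3.32
tool_pos: [492.7, 435.9, 122.7]
tcp_rot: [-1.571, -0.004, -2.882]
contact_force: [0.0, 0.7, 0.4]
grip_width: 0.2
```

```bash
python3 go.py "(494,437,122)"
python3 - <<'E'
from h import *
b=vision.capture('scene')
cv2.imwrite('pics/low.png',cv2.resize(b[200:360,380:540],None,fx=3,fy=3)[...,::-1])
E
```

```text
t 3.33 tcp [492.7 435.9 122.7] grip 0.2 q [0.61 0.69 1.27 0.   1.18 1.92] down [-0.004 -0.001 -1.   ] F [0.  0.7 0.4]
[494. 437. 122.] shift cm [-0.16  0.07 -0.07] len 0.2
```

View pics/low.png

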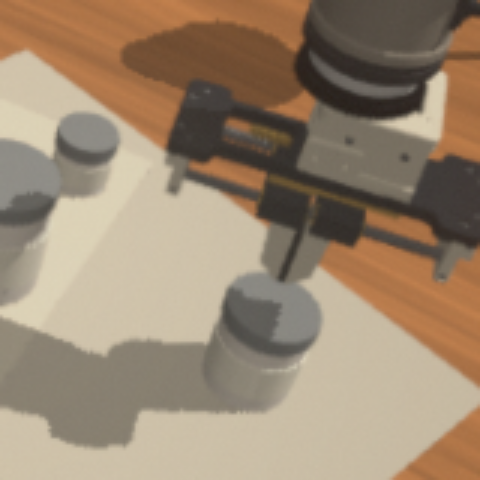

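The tips sit just above the middle of the middle jar's lid, which is at crop (270,310). Now I'll hold there.

Emit:
apply_moves(rows=[[[-0.1,0,-0.1],0,0],[[-0.1,0,-0.1],0,0],[[-0.1,0,-0.1],0,0],[[-0.1,0,-0.1],0,0],[[-0.1,0,-0.1],0,0]])

```text
time: 4.0
tool_pos: [492.9, 437.0, 121.4]
tcp_rot: [-1.571, -0.006, -2.882]
contact_force: [-0.4, -1.4, -0.0]
grip_width: 0.7
```

Emit:
apply_moves(rows=[[[0,0,0],0,0],[[0,0,0],0,0],[[0,0,0],0,0],[[0,0,0],0,0],[[0,0,0],0,0]])

```text
time: 4.62
tool_pos: [492.9, 437.0, 121.4]
tcp_rot: [-1.571, -0.006, -2.882]
contact_force: [0.5, 0.4, -0.4]
grip_width: 0.6
```

Emit:
apply_moves(rows=[[[0,0,0],0,0],[[0,0,0],0,0],[[0,0,0],0,0],[[0,0,0],0,0],[[0,0,0],0,0]])

```text
time: 5.25
tool_pos: [492.9, 437.0, 121.3]
tcp_rot: [-1.571, -0.006, -2.882]
contact_force: [0.3, -0.7, 1.2]
grip_width: 0.3
```

Emit:
apply_moves(rows=[[[0,-3,0],0,0],[[0,-6,0],0,0],[[0,-9,0],0,0],[[0,-12,0],0,0],[[0,-13.5,0],0,0]])

```text
time: 5.88
tool_pos: [494.1, 437.5, 258.3]
tcp_rot: [-1.572, -0.004, -2.882]
contact_force: [1.0, -0.1, 0.1]
grip_width: 0.3
```

```bash
python3 go.py "(577,-8,255)"
```

```text
t 5.88 tcp [494.1 437.5 258.3] grip 0.3 q [0.61 0.59 1.07 0.   1.48 1.92] down [-0.004 -0.    -1.   ] F [ 1.  -0.1  0.1]
[577.  -8. 255.] shift cm [ 3.44  0.3  45.19] len 45.3
```

Emit:
apply_moves(rows=[[[0.4,0,5],0,0],[[0.8,0,10],0,0],[[1.2,0,15],0,0],[[1.6,0,20],0,0],[[2,0,25],0,0]])

```text
time: 6.5
tool_pos: [538.8, 189.1, 257.5]
tcp_rot: [-1.572, -0.005, -2.882]
contact_force: [0.7, 0.2, -0.8]
grip_width: 0.6
```

Emit:
apply_moves(rows=[[[0.4,0,5],0,0],[[0.8,0,10],0,0],[[1.2,0,15],0,0],[[1.4,0,19],0,0],[[1.4,0,20.2],0,0]])

```text
time: 7.12
tool_pos: [577.3, -11.9, 256.6]
tcp_rot: [-1.572, -0.006, -2.884]
contact_force: [-0.1, 0.8, -0.7]
grip_width: 0.5
```

```bash
python3 go.py "(577.3,-7.7,138)"
```

```text
t 7.12 tcp [577.3 -11.9 256.6] grip 0.5 q [-0.15  0.43  1.34 -0.    1.37  1.16] down [-0.006 -0.    -1.   ] F [-0.1  0.8 -0.7]
[577.3  -7.7 138. ] shift cm [-0.18 11.86 -0.39] len 11.9
```

Emit:
apply_moves(rows=[[[-0.1,3,-0.2],0,0],[[-0.2,6,-0.4],0,0],[[-0.2,9,-0.4],0,0],[[-0.2,11,-0.4],0,0],[[-0.2,11.6,-0.4],0,0]])

```text
time: 7.75
tool_pos: [576.5, -6.5, 139.0]
tcp_rot: [-1.574, -0.009, -2.884]
contact_force: [0.3, 0.4, -0.3]
grip_width: 0.4
```

```bash
python3 go.py "(577.3,-7.7,138)"
python3 - <<'E'
from h import *
b=vision.capture('scene')
cv2.imwrite('pics/low2.png',cv2.resize(b[130:290,190:370],None,fx=3,fy=3)[...,::-1])
E
```

```text
t 7.75 tcp [576.5  -6.5 139. ] grip 0.4 q [-0.14  0.54  1.51 -0.    1.1   1.17] down [-0.009  0.    -1.   ] F [ 0.3  0.4 -0.3]
[577.3  -7.7 138. ] shift cm [-0.05  0.1   0.14] len 0.2
```

View pics/low2.png

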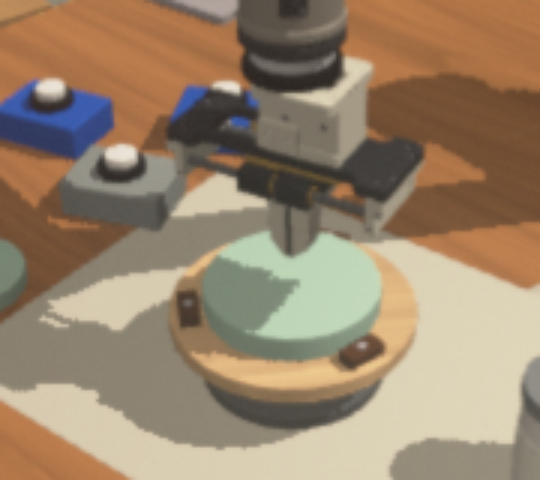

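Emit:
apply_moves(rows=[[[0,0,0],0,0],[[0,0,0],0,0],[[0,0,0],0,0],[[0,0,0],0,0],[[0,0,0],0,0]])

```text
time: 8.43
tool_pos: [576.8, -6.7, 139.4]
tcp_rot: [-1.573, -0.008, -2.884]
contact_force: [-0.5, -0.2, -0.3]
grip_width: 0.3
```

Emit:
apply_moves(rows=[[[0,0,0],0,0],[[0,0,0],0,0],[[0,0,0],0,0],[[0,0,0],0,0],[[0,0,0],0,0]])

```text
time: 9.05
tool_pos: [576.8, -6.7, 139.3]
tcp_rot: [-1.573, -0.008, -2.884]
contact_force: [0.3, 0.4, -0.3]
grip_width: 0.3
```

Emit:
apply_moves(rows=[[[0,0,0],0,0],[[0,0,0],0,0],[[0,0,0],0,0],[[0,0,0],0,0],[[0,0,0],0,0]])

```text
time: 9.68
tool_pos: [576.8, -6.7, 139.4]
tcp_rot: [-1.573, -0.008, -2.884]
contact_force: [-0.1, 0.5, 0.2]
grip_width: 0.8
```

The tips were above the blank's centre, at crop (292,255), and held there for over 1.8 s. Next I'll rise and go to the timer.

Emit:
apply_moves(rows=[[[0,-3,0],0,0],[[0,-6,0],0,0],[[0,-8,0],0,0],[[0,-8,0],0,0]])

```text
time: 10.18
tool_pos: [578.2, -6.8, 220.8]
tcp_rot: [-1.572, -0.005, -2.884]
contact_force: [-0.2, 0.1, 0.3]
grip_width: 0.3
```

```bash
python3 go.py "(515,-308,200)"
```

```text
t 10.18 tcp [578.2  -6.8 220.8] grip 0.3 q [-0.14  0.46  1.4  -0.    1.29  1.17] down [-0.005 -0.    -1.   ] F [-0.2  0.1  0.3]
[ 515. -308.  200.] shift cm [13.79  2.12 27.51] len 30.8
```

Emit:
apply_moves(rows=[[[2.5,0,5],0,0],[[5,0,10],0,0],[[7.5,0,15],0,0],[[10,0,20],0,0],[[12,0,24],0,0]])

```text
time: 10.8
tool_pos: [522.2, -271.4, 219.6]
tcp_rot: [-1.573, -0.006, -2.885]
contact_force: [-0.0, 0.7, 0.5]
grip_width: 0.5
```

```bash
python3 go.py "(515,-308,110)"
```

```text
t 10.8 tcp [ 522.2 -271.4  219.6] grip 0.5 q [-0.61  0.48  1.37 -0.    1.3   0.71] down [-0.006  0.001 -1.   ] F [-0.   0.7  0.5]
[ 515. -308.  110.] shift cm [ 1.57 10.97  3.39] len 11.6
```

Emit:
apply_moves(rows=[[[1.6,0,3.4],0,0],[[1.6,3,3.4],0,0],[[1.6,6,3.4],0,0],[[1.6,9,3.4],0,0],[[1.6,11,3.4],0,0]])

```text
time: 11.42
tool_pos: [513.5, -307.4, 106.6]
tcp_rot: [-1.576, -0.008, -2.885]
contact_force: [0.8, -0.5, -0.7]
grip_width: 0.1
```

```bash
python3 - <<'E'
from h import *
b=vision.capture('scene')
cv2.imwrite('pics/low3.png',cv2.resize(b[120:220,170:300],None,fx=6,fy=6,interpolation=cv2.INTER_CUBIC)[...,::-1])
E
python3 go.py "(515,-308,74)"
```

```text
t 11.47 tcp [ 512.5 -306.6  104.3] grip 0.5 q [-0.67  0.61  1.48 -0.    1.06  0.65] down [-0.013  0.006 -1.   ] F [-1.2  0.  -2.3]
[ 515. -308.   74.] shift cm [-0.24  3.02  0.22] len 3.0
```

View pics/low3.png

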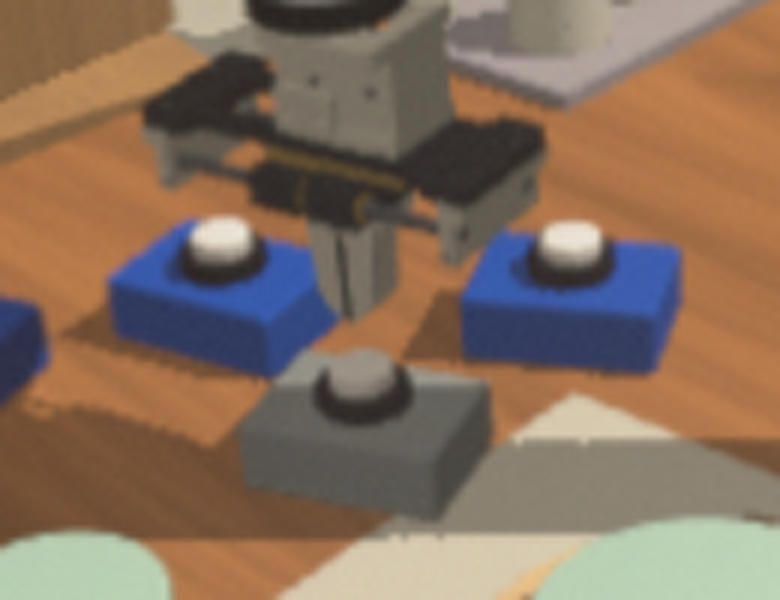

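The closed tips are above the white button of the grey timer, at crop (350,318) over (362,375). I'll descend gently and watch the force.

Emit:
apply_moves(rows=[[[-0.2,0.3,0.2],0,0],[[-0.2,0.8,0.2],0,0],[[-0.2,1.3,0.2],0,0],[[-0.2,1.8,0.2],0,0],[[-0.2,1.8,0.2],0,0]])

```text
time: 12.1
tool_pos: [514.6, -307.9, 86.0]
tcp_rot: [-1.58, -0.011, -2.885]
contact_force: [-0.1, -1.0, 0.1]
grip_width: 0.6
```

```bash
python3 go.py "(515,-308,74)"
```

```text
t 12.1 tcp [ 514.6 -307.9   86. ] grip 0.6 q [-0.67  0.64  1.49 -0.    1.03  0.65] down [-0.013  0.006 -1.   ] F [-0.1 -1.   0.1]
[ 515. -308.   74.] shift cm [-0.05  1.2   0.04] len 1.2
```

Emit:
apply_moves(rows=[[[0,0.3,0],0,0],[[0,0.6,0],0,0],[[0,0.9,0],0,0],[[0,1.2,0],0,0],[[0,1.2,0],0,0]])

```text
time: 12.72
tool_pos: [514.5, -307.8, 74.1]
tcp_rot: [-1.58, -0.011, -2.885]
contact_force: [-0.4, 0.6, 3.7]
grip_width: 0.2
```

Emit:
apply_moves(rows=[[[0,0.2,0],0,0],[[0,0.4,0],0,0],[[0,0.4,0],0,0]])

```text
time: 13.1
tool_pos: [514.5, -307.8, 70.4]
tcp_rot: [-1.579, -0.011, -2.885]
contact_force: [-1.1, 0.8, 4.9]
grip_width: 0.2
```

Emit:
apply_moves(rows=[[[0,0.2,0],0,0],[[0,0.4,0],0,0],[[0,0.4,0],0,0]])

```text
time: 13.48
tool_pos: [514.6, -307.9, 69.8]
tcp_rot: [-1.578, -0.01, -2.885]
contact_force: [-7.6, 5.6, 26.5]
grip_width: 0.7
```

The force rose to 26 N with the tool stopped at z 69.8, so the button is right down. I'll release it and move clear.

Emit:
apply_moves(rows=[[[0,0,0],0,0],[[0,-1,0],0,0],[[0,-4,0],0,0],[[0,-8,0],0,0],[[0,-12,0],0,0]])

```text
time: 14.1
tool_pos: [515.9, -308.3, 190.7]
tcp_rot: [-1.578, -0.01, -2.885]
contact_force: [-0.0, -0.9, 0.1]
grip_width: 0.4
```

Emit:
apply_moves(rows=[[[3,-1,0],0,0],[[6,-2,0],0,0],[[10,-2,0],0,0],[[10,-2,0],0,0],[[10,-2,0],0,0]])

```text
time: 14.72
tool_pos: [419.9, -334.0, 211.7]
tcp_rot: [-1.578, -0.01, -2.885]
contact_force: [-0.1, -0.3, -0.3]
grip_width: 0.4
```

```bash
python3 go.py
python3 - <<'E'
from h import *
a=vision.capture('top');b=vision.capture('scene')
cv2.imwrite('pics/endt.png',a[...,::-1]);cv2.imwrite('pics/ends.png',b[...,::-1])
s0=cv2.imread('pics/scene0.png');t0=cv2.imread('pics/top0.png')
def m(x,y,A,B,r): return np.abs(A[y-r:y+r,x-r:x+r].astype(int)-B[y-r:y+r,x-r:x+r]).mean().round(1)
for n,x,y,r in [('mid',116,229,14),('large',181,214,16),('small',186,263,12),('blank',267,196,40),('spare',367,155,20),('brush',183,165,28)]: print(n,m(x,y,t0,a[...,::-1],r))
print('button',m(230,183,s0,b[...,::-1],9))
E
```

```text
t 14.72 tcp [ 419.9 -334.   211.7] grip 0.4 q [-0.81  0.39  1.53 -0.01  1.23  0.5 ] down [-0.011  0.005 -1.   ] F [-0.1 -0.3 -0.3]
mid 1.9
large 1.9
small 2.1
blank 2.4
spare 2.2
brush 2.2
button 26.9
```

View pics/ends.png

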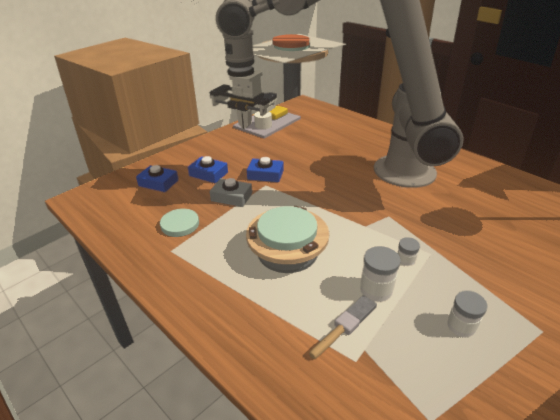

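View pics/endt.png

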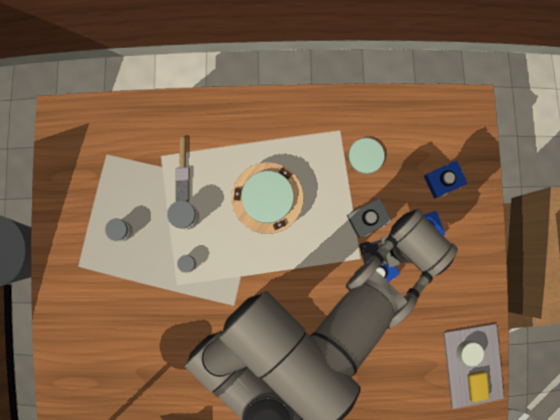

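All the objects are where they started. The button patch differs, and the arm's shadow falls across it, so I'll check in a close crop that the button is up.

Run:
```python
import cv2,numpy as np
f=lambda n:cv2.resize(cv2.imread(n)[165:210,205:265],None,fx=6,fy=6,interpolation=cv2.INTER_CUBIC)
cv2.imwrite('pics/cmp.png',np.hstack([f('pics/scene0.png'),np.clip(f('pics/ends.png')*1.6,0,255).astype(np.uint8)]))
```

```text
(no output)
```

View pics/cmp.png

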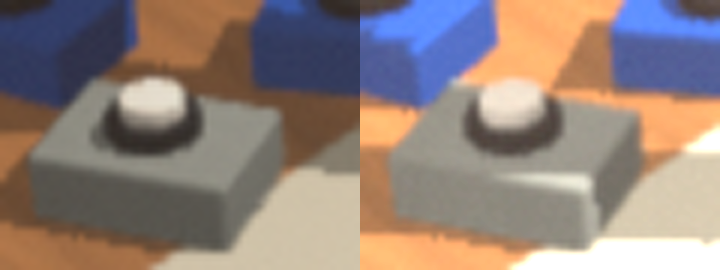

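The button is up: its top is at the same height as in the first picture, and the difference was only shadow.

```bash
python3 -c "
from plant import order; print(order.close_job())"
```

```text
the job is handed in; nothing more can be done
None
```

I did all three steps in order and handed the job in at about 14.8 s; the hand-in gave no verdict.

- **Middle jar:** I held the closed fingertips about 28 mm above the middle of its lid for about 1.9 s.
- **Glass blank:** I held them about 30 mm above the middle of the blank for about 1.9 s.
- **Timer:** I pressed the grey timer's button until it stopped. The force rose from about 5 N to 26 N. I then let it up and moved clear.

**Last checks:**
- **Objects:** The before and after pictures show the jars, both glass discs and the brush unmoved.
- **Contact:** The force reading was near zero after I moved clear, and I saw no contact force except on the button.
- **Button:** It is up. One check disagreed at first: the picture of the button had changed, but a close crop showed only the arm's shadow.

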